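# Sort the desk things into their trays

## Task

Tidy the desk by sorting the small things into the grey trays: both markers lie flat in the long tray, both memory sticks lie flat beside each other in the short, nearly square tray, and the stamp stands upright in the small deep box. Everything must lie wholly inside its tray on the tray's floor, nothing on top of another; do not move the mug or the tape roll.

Things in the scene. Friction and masses are not known exactly. Their poses are not given: they have to be found in the camera images.
- marker_a_centre (a point): One of two alike felt-tip markers lying on the desk (white barrel, red cap), a round bar 135 long and 16 to 17 mm thick. This point: its centre, 8 mm above the desk at the start. Its y axis runs along the length (the marker may roll about it); it lies flat when y is level.
- marker_b_centre (a point): One of two alike felt-tip markers lying on the desk (white barrel, red cap), a round bar 135 long and 16 to 17 mm thick. This point: its centre, 8 mm above the desk at the start. Its y axis runs along the length (the marker may roll about it); it lies flat when y is level.
- stick_a_centre (a point): One of two alike memory sticks lying flat on the desk (green case, bare metal plug), 54 long, 18 wide, 9 mm thick. This point: the middle of its length, half-way up, 4.5 mm above the desk at the start. y axis along its length (plug toward -y; the 18 mm wide case reaches from y = -15 to +27 mm, the plug is 12 mm wide), z up.
- stick_b_centre (a point): One of two alike memory sticks lying flat on the desk (green case, bare metal plug), 54 long, 18 wide, 9 mm thick. This point: the middle of its length, half-way up, 4.5 mm above the desk at the start. y axis along its length (plug toward -y; the 18 mm wide case reaches from y = -15 to +27 mm, the plug is 12 mm wide), z up.
- stamp_centre (a point): Hand stamp standing upright (blue head on a dark foot): foot 33 x 53 mm, head 36 (x) x 57 (y) mm from 60 to 88 mm above its underside; 88 mm high. This point: its centre, 44 mm above its underside. z axis up; y along the wide side. The head is rigid here, grasp it by the head across the 36 mm.
- long_tray_in (a point): Open grey plastic tray fixed to the desk, the longest and low: 126 (x) x 185 (y) mm outside, 118 x 177 mm inside, rim 24 mm above the desk, walls 4 mm, on small feet. This point: the middle of its inner floor, 10 mm above the desk; axes along its sides, z up. For the markers.
- short_tray_in (a point): Open grey plastic tray fixed to the desk, the short, nearly square, low one: 126 (x) x 98 (y) mm outside, 118 x 90 mm inside, rim 24 mm above the desk, walls 4 mm, on small feet. This point: the middle of its inner floor, 10 mm above the desk; axes along its sides, z up. For the memory sticks.
- stamp_box_in (a point): Open grey plastic tray fixed to the desk, the smallest and deepest: 70 (x) x 92 (y) mm outside, 62 x 84 mm inside, rim 36 mm above the desk, walls 4 mm, on small feet. This point: the middle of its inner floor, 10 mm above the desk; axes along its sides, z up. For the stamp.
- mug_centre (a point): White dotted mug standing among the things, 82 mm across and 91 mm high with a handle reaching 32 mm farther out. Leave it standing where it is. This point: its middle, 45 mm up.
- tape_roll_centre (a point): Roll of tan packing tape lying flat among the things, 93 mm across, 48 mm high. Leave it where it is. This point: its middle, 24 mm up.
Things that resemble listed ones, but are neither listed nor needed, are in the scene too. What is shaped like the part that bears stick_b_centre but red is not meant.

How it is judged (in metres and radians):
At the end, for the whole second after the job is handed in: Centres, from the tray middle: markers within 55 (across) x 30 mm, 3-14 mm above the floor of the long tray, level to 0.06 rad; sticks within 55 x 40 mm, 1-8.5 mm up in the short tray, level to 0.1; stamp within 20 mm, 38-50 mm up in the deep box, tilt under 0.1; all under 0.02 m/s (x of marker_a_centre in the frame of long_tray_in between -0.055 and 0.055 m and y of marker_a_centre in the frame of long_tray_in between -0.03 and 0.03 m and z of marker_a_centre in the frame of long_tray_in between 0.003 and 0.014 m and linear speed of each of marker_a, marker_b, stick_a, stick_b, stamp below 0.02 m/s and angle between marker_a_centre's own y axis and vertical between 1.5108 and 1.6308 rad and x of marker_b_centre in the frame of long_tray_in between -0.055 and 0.055 m and y of marker_b_centre in the frame of long_tray_in between -0.03 and 0.03 m and z of marker_b_centre in the frame of long_tray_in between 0.003 and 0.014 m and angle between marker_b_centre's own y axis and vertical between 1.5108 and 1.6308 rad and x of stick_a_centre in the frame of short_tray_in between -0.055 and 0.055 m and y of stick_a_centre in the frame of short_tray_in between -0.04 and 0.04 m and z of stick_a_centre in the frame of short_tray_in between 0.001 and 0.0085 m and angle between stick_a_centre's own y axis and vertical between 1.4708 and 1.6708 rad and x of stick_b_centre in the frame of short_tray_in between -0.055 and 0.055 m and y of stick_b_centre in the frame of short_tray_in between -0.04 and 0.04 m and z of stick_b_centre in the frame of short_tray_in between 0.001 and 0.0085 m and angle between stick_b_centre's own y axis and vertical between 1.4708 and 1.6708 rad and x of stamp_centre in the frame of stamp_box_in between -0.02 and 0.02 m and y of stamp_centre in the frame of stamp_box_in between -0.02 and 0.02 m and z of stamp_centre in the frame of stamp_box_in between 0.038 and 0.05 m and angle between stamp_centre's own z axis and vertical below 0.1 rad); the robot touches nothing.
It fails at once if the mug is moved more than 25 mm or tipped (distance of mug_centre from where it was at the start of the episode above 0.025 m or angle between mug_centre's own z axis and vertical above 0.3 rad).
It fails at once if the tape roll is moved more than 25 mm or tipped (distance of tape_roll_centre from where it was at the start of the episode above 0.025 m or angle between tape_roll_centre's own z axis and vertical above 0.3 rad).
It also fails if it takes over 128 s, if anything falls off the work surface, if the arm or the gripper's body presses on something with over 40 N, if the wrist force passes 120 N, or if a joint passes its speed limit or range.

## Robot

A 6-joint arm with a two-finger parallel gripper is mounted at the origin on the work surface; the furniture and walls round the work are solid. World frame = base frame: x ahead of the robot, y to its left, z up, the work surface at z = 0. Lengths are in mm, angles in rad, forces in N, time in s.
With the tool pointing down it reaches from about 275 to 750 mm from the base axis. Payload 10.2 kg.
Tool frame: the origin (TCP) lies at the very end of the fingers, on their centre line; the grasp point (between the pads) lies 19 mm behind it; z points along the fingers, y is the line along which they close (so a half turn about z gives the same grasp; the last joint's range is limited). The gripper opens to 85 mm and grips with 20 to 120 N. Pads are 22 mm wide; open, the fingers measure 114 mm over their backs; the gripper's body (76 mm by 85 mm) begins 54 mm behind the grasp point. The pads swing forward as they close: fully open they stand 13 mm farther back than shut.
Start: joints at [0.911, 0.313, 1.498, -0, 1.331, -0.223], TCP at [222.11, 475.708, 231.294] pointing down, gripper open.
Joint ranges: [-2.94, 2.94], [-0.97, 2.17], [0.19, 2.56], [-1.23, 4.37], [0.02, 3.11], [-2.88, 2.88]. Speed limits (rad/s): [2.39, 2.39, 3.01, 3.14, 3.14, 3.14].

## Interface

Orientations are given as a unit quaternion [w, x, y, z].
In Python, from rig import telemetry, optics, ctrl gives the robot as it stands.
- The arm moves only by the tool servo_tool, never from a script. Its argument "deltas" is a list of rows, each a list of 3 entries, a list of its own where there are three numbers: the shift along the tool's x, y, z in units of 20 cm (1.0 is 20 cm), then the turn, a rotation vector about the tool's x, y, z in units of 90 degrees (1.0 is 90 degrees), then the opening, from 0 (shut) to 1 (fully open). A call has 1 to 8 rows; each row shifts and turns the commanded pose from where the row before left it, along the tool's axes as they then stand; what a row does not reach is not made up. A row lasts 1/10 s, in which the tool goes at most 50 mm and 8.59 degrees, less where a joint would pass 70% of its speed; a pose out of reach is approached as far as the arm can. A call with a number of a shift or a turn outside -1 to 1 is refused whole. A call with a gripper value outside its range is refused whole. The fingers move at their own pace and stop on an object; "squeeze" is the grip in N (left out, the last holds). Time passes only in rows, so rows that do not move let the fingers close. It gives the time, the measured TCP pose, the force, the opening and the grip force at its end, in the units of the state.
- telemetry.sense(): the state, without advancing time (a new reading comes with each control period).
- optics.capture(name): name is "scene" or "side" or "wrist"; returns the picture (480x640x3 uint8, blue, green, red); there is no depth.
- optics.camera_model(name): a dict with "vfov" (degrees; the focal length in pixels is half the picture's height over the tangent of half this angle, whatever the lens; pixels are square), "cx", "cy" (the principal point, pixels), "R" (3x3) and "t" (3): a world point X has camera coordinates R X + t; the wrist camera has in their place "mount" (4x4, takes a point from camera to tool coordinates, whose origin is the TCP and whose axes are the flange's). Camera axes: x right, y down, z forward; pixel columns grow to the right and rows downward; lengths in mm; the calibration is good to about 2 mm. A picture is of the moment at which its call begins: read the wrist's pose just before it. camera_model takes no time and is no camera call.
- ctrl.finish_job(): hands the job in; it is judged then, once.
The state is a dict: "time_s": time; "joints": joint angles; "dq": joint speeds; "tau": joint torques, N m; "eef_pos": TCP position; "ee_rot": TCP orientation; "force": force on the tool from outside, world axes, zero at the start; "wrist_torque": the same for the moment, N m; "grip_width": opening from 0.0 (shut) to 1.0 (fully open); "grip_force": force on a finger pad.
Only numpy, scipy, OpenCV 4.12 (cv2) and the standard library are available. Lean on these libraries where they do the work, as an engineer would, in place of code of your own. Each camera call takes 0.05 s, during which the arm holds its last target. There are 200 camera calls.

## Working session

There is one attempt and no reset: what is moved stays moved. The work goes in short steps, Python scripts to look and compute and a tool call to move; the robot and the scene stay as the last step left them, time stands still between calls to the robot, and variables do not carry over. Pictures are saved under pics/ and viewed, at most 14 in all, crops included, and the job is handed in when it is done.

Besides the shell and the picture viewer there is one more tool, called after ">>>" as name(argument=value, ...) on one line, values as JSON. servo_tool: Moves the arm, as the interface text tells. Its arguments: {"type":"object","properties":{"deltas":{"type":"array"},"squeeze":{"type":"number"}},"required":["deltas"]}

```bash
ls; mkdir -p pics; python3 - <<'E'
from rig import telemetry, optics, ctrl
import cv2
for n in ["scene","side"]:
    cv2.imwrite(f"pics/{n}0.png",optics.capture(n)); print(n,optics.camera_model(n))
print(optics.camera_model("wrist"))
s=telemetry.sense();print(s)
E
```

```text
pics
scene {'vfov': 56.19850164801586, 'cx': 324.15945708578727, 'cy': 245.6218733238932, 'R': array([[ 0.67477876, -0.73799777, -0.00573721],
       [-0.34813035, -0.3114347 , -0.88420229],
       [ 0.65075255,  0.59863822, -0.46706894]]), 't': array([-356.12652243,  207.31687746,  942.7413764 ])}
side {'vfov': 55.21461827875344, 'cx': 315.89244895846815, 'cy': 238.86035359505456, 'R': array([[ 0.99697379, -0.0771547 ,  0.00950835],
       [-0.04402256, -0.66114876, -0.74896217],
       [ 0.06407239,  0.74627707, -0.66254453]]), 't': array([-462.80593079,   11.13832999, 1228.87912472])}
{'vfov': 63.1852848426015, 'cx': 324.7739691337267, 'cy': 241.00269754788863, 'mount': array([[ 9.11083666e-04, -9.44299939e-01, -3.29084785e-01,
         8.47069211e+01],
       [ 9.99999567e-01,  9.22482512e-04,  1.21497845e-04,
         1.34815020e+00],
       [ 1.88844551e-04, -3.29084753e-01,  9.44300371e-01,
        -1.43019559e+02],
       [ 0.00000000e+00,  0.00000000e+00,  0.00000000e+00,
         1.00000000e+00]])}
{'time_s': 0.1, 'joints': array([ 9.10626905e-01,  3.13424918e-01,  1.49836363e+00, -3.20526278e-05,
        1.33101421e+00, -2.23417551e-01]), 'dq': array([ 1.35952887e-04, -2.83533828e-03, -1.58313112e-03, -1.49462167e-04,
        1.17132375e-05, -1.60262975e-03]), 'tau': array([ 2.29071171e-03, -4.12896967e+01, -2.60139173e+01, -1.74884262e-04,
        3.06233836e-03,  3.08353253e-05]), 'eef_pos': array([221.9530465 , 475.51545054, 230.77556221]), 'ee_rot': array([-2.44626069e-04,  2.16640651e-01,  9.76251229e-01, -5.53614248e-04]), 'force': array([-0.91943084, -0.09441079,  0.17010819]), 'wrist_torque': array([-0.01002062, -0.03128152, -0.01283108]), 'grip_force': 0.0, 'grip_width': 0.9989408150981528}
```

View pics/scene0.png

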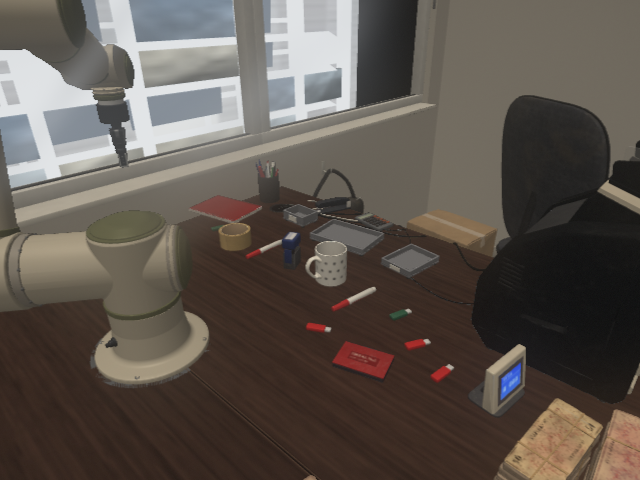

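View pics/side0.png

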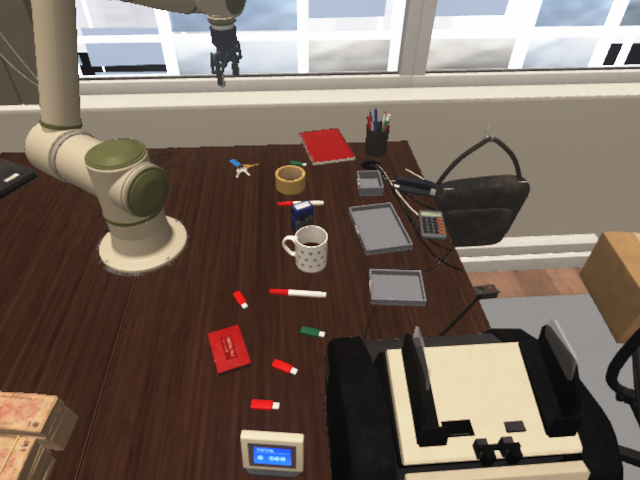

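The side view shows markers at (298,293) and (300,203), green sticks at (313,332) and (298,163), and the stamp at (302,213). The trays are at (380,228), (397,287) and (370,182), the mug at (311,250) and the tape at (290,180). The red sticks at (240,299), (285,367) and (265,405) are decoys. I'll enlarge both views to confirm the pixels.

```bash
cat > h.py <<'E'
import numpy as np, cv2
from rig import telemetry, optics, ctrl
from scipy.spatial.transform import Rotation as Ro
def cam(n,s=None):
    m=optics.camera_model(n); f=240/np.tan(np.radians(m["vfov"]/2))
    if "mount" in m:
        s=s or telemetry.sense(); T=np.eye(4); q=np.array(s["ee_rot"])
        T[:3,:3]=Ro.from_quat(q,scalar_first=True).as_matrix(); T[:3,3]=s["eef_pos"]
        W=np.linalg.inv(T@m["mount"]); R,t=W[:3,:3],W[:3,3]
    else: R,t=np.array(m["R"]),np.array(m["t"])
    return np.array([[f,0,m["cx"]],[0,f,m["cy"]],[0,0,1]]),R,t
def ray(c,p):
    K,R,t=c; d=R.T@np.linalg.solve(K,[p[0],p[1],1]); return -R.T@t,d
def onz(c,p,z):
    o,d=ray(c,p); return o+d*(z-o[2])/d[2]
def proj(c,X):
    K,R,t=c; x=K@(R@np.asarray(X,float)+t); return x[:2]/x[2]
def tri(c1,p1,c2,p2):
    o1,d1=ray(c1,p1);o2,d2=ray(c2,p2)
    a=np.linalg.lstsq(np.c_[d1,-d2],o2-o1,rcond=None)[0]
    A=o1+a[0]*d1;B=o2+a[1]*d2; return (A+B)/2,np.linalg.norm(A-B)
E
python3 - <<'E'
import cv2
a=cv2.imread("pics/side0.png")[145:345,210:470];cv2.imwrite("pics/sc.png",cv2.resize(a,None,fx=3,fy=3,interpolation=2))
a=cv2.imread("pics/scene0.png")[190:340,185:450];cv2.imwrite("pics/cc.png",cv2.resize(a,None,fx=3,fy=3,interpolation=2))
E
```

```text
(no output)
```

View pics/sc.png

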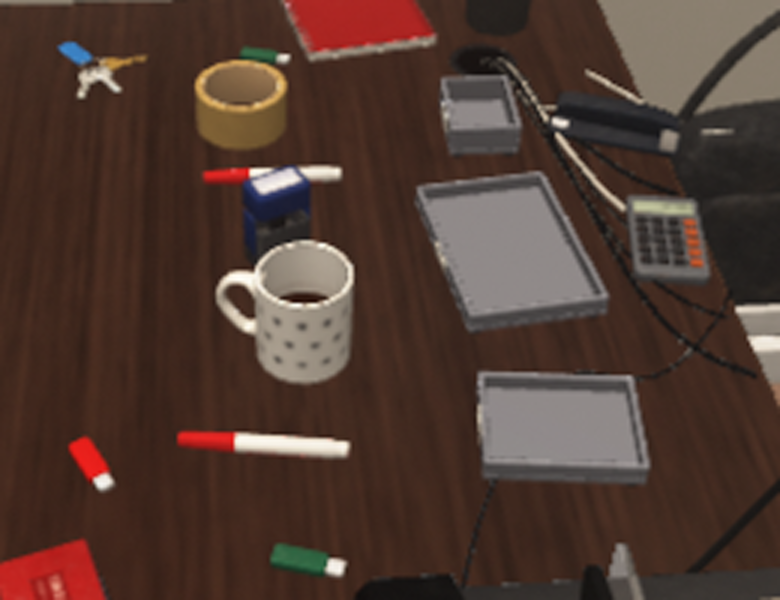

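View pics/cc.png

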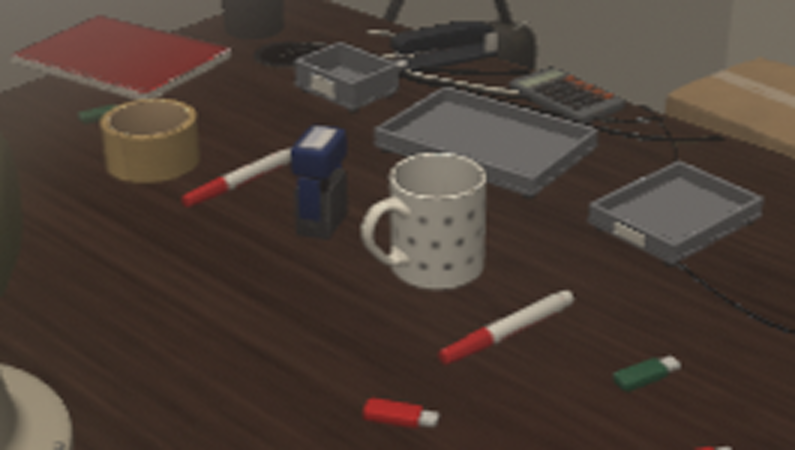

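The crops confirm two markers and two green sticks; the red ones don't fit "green case". Next I'll triangulate.

```bash
python3 - <<'E'
from h import *
np.set_printoptions(precision=0,suppress=True)
S,C=cam("side"),cam("scene")
s=lambda u,v:(210+u/3,145+v/3); c=lambda u,v:(185+u/3,190+v/3)
for n,a,b in [("mNear red",(178,438),(442,356)),("mNear wh",(350,449),(573,296)),("mFar red",(204,176),(186,199)),
 ("stN case",(271,557),(615,379)),("stN plug",(345,568),(679,361)),("stF case",(242,52),(80,115)),
 ("stamp top corner r",(309,192),(338,162)),("stamp top far",(298,168),(345,131)),("stamp left",(246,185),(294,155)),
 ("long l",(417,190),(376,133)),("long far",(543,174),(443,90)),("long r",(606,297),(596,139)),("long near",(470,322),(530,188)),
 ("short a",(478,374),(590,208)),("short b",(634,375),(683,164)),("short c",(648,470),(762,203)),("short d",(483,472),(674,250)),
 ("box a",(442,80),(297,68)),("box b",(513,76),(342,43)),("box c",(519,126),(398,75)),("box d",(446,130),(352,92))]:
    X,e=tri(S,s(*a),C,c(*b)); print(n,X,"gap",e, "z-plane",onz(S,s(*a),X[2]))
print("mFar white",onz(S,s(341,173),8)); print("stF plug",onz(S,s(290,58),5)); 
for p in [(303,262),(304,370)]:print("mug",onz(S,s(*p),91 if p[1]<300 else 0))
print("tape top",onz(S,s(242,80),48))
E
```

```text
mNear red [ 337. -201.    7.] gap 1.5502142481196852 z-plane [ 337. -202.    7.]
mNear wh [ 472. -224.    7.] gap 1.3133360744026246 z-plane [ 472. -223.    7.]
mFar red [363. 142.   7.] gap 0.7985703889530293 z-plane [363. 142.   7.]
stN case [ 405. -316.    3.] gap 6.1167858660306855 z-plane [ 405. -320.    3.]
stN plug [ 458. -336.    4.] gap 1.6267117043015118 z-plane [ 458. -335.    4.]
stF case [409. 376.   2.] gap 2.530562226183081 z-plane [409. 373.   2.]
stamp top corner r [460.  41.  51.] gap 14.183754053530903 z-plane [460.  53.  51.]
stamp top far [448.  19.  95.] gap 15.047470083802807 z-plane [448.  31.  95.]
stamp left [402.  32.  77.] gap 1.023199501121928 z-plane [402.  33.  77.]
long l [567.  92.  17.] gap 0.14578742138322368 z-plane [567.  92.  17.]
long far [694. 115.  14.] gap 0.808856825010037 z-plane [694. 114.  14.]
long r [713. -72.  14.] gap 6.526309493296722 z-plane [714. -67.  14.]
long near [590. -87.  10.] gap 0.21142015731916447 z-plane [590. -87.  10.]
short a [ 584. -159.   19.] gap 0.8900300475287636 z-plane [ 584. -159.   19.]
short b [ 711. -175.   22.] gap 5.2256939987977375 z-plane [ 712. -171.   22.]
short c [ 699. -269.   17.] gap 0.33357769742670523 z-plane [ 699. -269.   17.]
short d [ 572. -259.   18.] gap 5.492109913300022 z-plane [ 571. -263.   18.]
box a [616. 262.  26.] gap 5.914801091541428 z-plane [616. 268.  26.]
box b [691. 266.  29.] gap 0.4808533199184594 z-plane [691. 267.  29.]
box c [681. 172.  25.] gap 10.485052964119493 z-plane [682. 181.  25.]
box d [605. 166.  30.] gap 6.25886305381541 z-plane [606. 172.  30.]
mFar white [498. 137.   8.]
stF plug [461. 354.   5.]
mug [444. -92.  91.]
mug [ 443. -126.    0.]
tape top [405. 247.  48.]
```

>>> servo_tool(deltas=[[[-0.171,-0.008,0.094],[0,0,0],0.5],[[-0.171,-0.008,0.094],[0,0,0],0.5],[[-0.171,-0.008,0.094],[0,0,0],0.5],[[-0.171,-0.008,0.094],[0,0,0],0.5],[[-0.171,-0.008,0.094],[0,0,0],0.5],[[-0.171,-0.008,0.094],[0,0,0],0.5],[[-0.171,-0.008,0.094],[0,0,0],0.5],[[0,0,0],[0,0,0],0.5]], squeeze=30)

```text
time_s: 0.9
eef_pos: [436.1, 361.7, 96.8]
ee_rot: [-0.001, 0.219, 0.976, -0.002]
force: [0.2, 1.2, -0.3]
grip_width: 0.502
grip_force: 0.0
```

>>> servo_tool(deltas=[[[0,0,0],[0,0,0],0.5],[[0,0,0],[0,0,0],0.5]])

```text
time_s: 1.1
eef_pos: [433.7, 364.8, 100.2]
ee_rot: [0.0, 0.216, 0.976, 0.0]
force: [-0.4, 0.6, 0.5]
grip_width: 0.5
grip_force: 0.0
```

```bash
cat >> h.py <<'E'
def yaw(s):
    y=Ro.from_quat(s["ee_rot"],scalar_first=True).as_matrix()[:,1]; return np.degrees(np.arctan2(y[1],y[0]))
def go(x,y,z,yw=None):
    "print turn (units) and then shift (tool units, after the turn) to a pose"
    s=telemetry.sense(); R=Ro.from_quat(s["ee_rot"],scalar_first=True).as_matrix()
    y0=yaw(s); d=0 if yw is None else (yw-y0+90)%180-90
    R2=Ro.from_euler("z",d,degrees=True).as_matrix()@R
    print("at",np.round(s["eef_pos"],1),"yaw %.1f t %.1f gw %.3f gf %.0f q6 %.2f"%(y0,s["time_s"],s["grip_width"],s["grip_force"],s["joints"][5]),
      "| turn z %.3f"%(-d/90),"shift",np.round(R2.T@(np.array([x,y,z])-s["eef_pos"])/200,3),
      "F",np.round(s["force"],1))
def shot(n,name="wrist"):
    s=telemetry.sense(); im=optics.capture(name); cv2.imwrite("pics/%s.png"%n,im); np.save("pics/%s.npy"%n,np.r_[s["eef_pos"],s["ee_rot"]]); return im,cam(name,s)
def camat(n):
    a=np.load("pics/%s.npy"%n); return cam("wrist",dict(eef_pos=a[:3],ee_rot=a[3:]))
def blob(im,c,lo,hi,z,show=True):
    "largest HSV blobs -> centre, long-axis world yaw, length at height z"
    m=cv2.inRange(cv2.cvtColor(im,cv2.COLOR_BGR2HSV),lo,hi)
    cs,_=cv2.findContours(m,cv2.RETR_EXTERNAL,cv2.CHAIN_APPROX_NONE)
    for k in sorted(cs,key=cv2.contourArea)[::-1][:3]:
        if cv2.contourArea(k)<60: continue
        W=np.array([onz(c,p[0],z)[:2] for p in k],np.float32); r=cv2.minAreaRect(W); b=cv2.boxPoints(r)
        e=max((b[1]-b[0],b[2]-b[1]),key=np.linalg.norm)
        print("px",np.round(k.mean((0,1))),"world",np.round(r[0],1),"size",np.round(r[1],1),"yaw %.1f"%(np.degrees(np.arctan2(e[1],e[0]))%180))
E
python3 - <<'E'
from h import *
im,c=shot("w1"); go(435,364,100)
blob(im,c,(45,60,20),(90,255,255),9)
E
```

```text
at [433.7 365.  100.3] yaw 65.0 t 1.1 gw 0.503 gf 0 q6 -0.64 | turn z 0.000 shift [-0.008 -0.002  0.002] F [ 0.5  1.  -0.6]
px [314. 231.] world [423.2 363.9] size [17.5 41.8] yaw 162.8
```

View pics/w1.png

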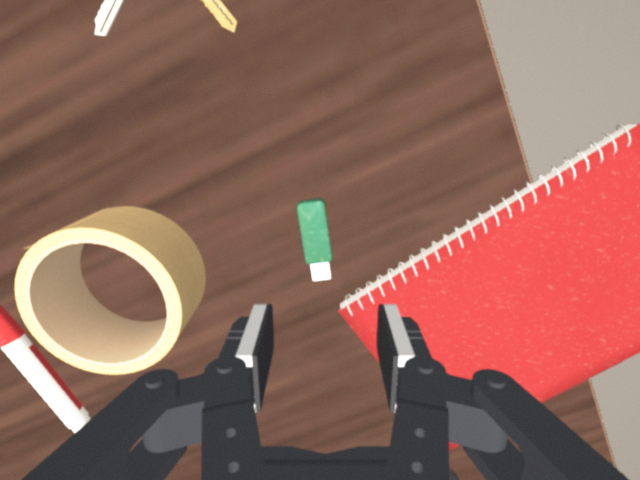

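The wrist view shows the green stick at (314,235) between the fingers, with case size 17.5x42 mm as it should be. The tape is at (110,290) and the notebook is clear. Now I'll grasp it.

>>> servo_tool(deltas=[[[0.015,0.017,0.09],[0,0,-0.087],0.4],[[0.015,0.02,0.12],[0,0,0],0.4],[[0,0,0.12],[0,0,0],0.4],[[0,0,0.1],[0,0,0],0.4],[[0,0,0.03],[0,0,0],0.4],[[0,0,0],[0,0,0],0.4]])

```text
time_s: 1.75
eef_pos: [430.7, 374.0, 8.7]
ee_rot: [-0.0, 0.149, 0.989, -0.0]
force: [-0.7, 0.1, -0.1]
grip_width: 0.401
grip_force: 0.0
```

```bash
python3 - <<'E'
from h import *
go(427,363,2.5,72.8)
E
```

```text
at [430.7 374.    8.7] yaw 72.9 t 1.8 gw 0.401 gf 0 q6 -0.76 | turn z 0.001 shift [ 0.001 -0.058  0.031] F [-0.7  0.1 -0.1]
```

>>> servo_tool(deltas=[[[0,-0.058,0],[0,0,0],0.4],[[0,0,0],[0,0,0],0.4],[[0,0,0.03],[0,0,0],0.4],[[0,0,0],[0,0,0],0.1],[[0,0,0],[0,0,0],0.1],[[0,0,0],[0,0,0],0.1],[[0,0,0],[0,0,0],0.1]])

```text
time_s: 2.45
eef_pos: [427.9, 362.4, 1.7]
ee_rot: [0.0, 0.149, 0.989, 0.0]
force: [-0.6, -0.2, -0.5]
grip_width: 0.204
grip_force: 31.0
```

```bash
python3 - <<'E'
from h import *
go(427,363,2.5,72.8)
E
```

```text
at [427.9 362.4   1.7] yaw 72.8 t 2.5 gw 0.204 gf 31 q6 -0.78 | turn z 0.000 shift [ 0.005  0.002 -0.004] F [-0.6 -0.2 -0.5]
```

>>> servo_tool(deltas=[[[0,0,-0.1],[0,0,0],0.1],[[0,0,-0.1],[0,0,0.09],0.1],[[0,0,-0.1],[0,0,0.09],0.1],[[0,0,-0.1],[0,0,0.09],0.1],[[0,0,-0.1],[0,0,0.09],0.1],[[0,0,-0.1],[0,0,0.09],0.1],[[0,0,-0.1],[0,0,0.09],0.1],[[0,0,0],[0,0,0.09],0.1]])

```text
time_s: 3.25
eef_pos: [428.9, 362.9, 144.4]
ee_rot: [0.001, 0.603, 0.797, 0.002]
force: [0.8, 0.9, -0.2]
grip_width: 0.199
grip_force: 31.1
```

>>> servo_tool(deltas=[[[0,0,0],[0,0,0.09],0.1],[[0,0,0],[0,0,0.09],0.1],[[0,0,0],[0,0,0.076],0.1],[[0,0,0],[0,0,0],0.1],[[0,0,0],[0,0,0],0.1]])

```text
time_s: 3.75
eef_pos: [427.9, 362.2, 141.7]
ee_rot: [0.0, 0.748, 0.664, -0.0]
force: [0.8, -1.0, 0.1]
grip_width: 0.199
grip_force: 31.1
```

```bash
python3 - <<'E'
from h import *
go(641,-215,130)
E
```

```text
at [427.9 362.2 141.7] yaw -6.8 t 3.8 gw 0.199 gf 31 q6 0.61 | turn z 0.000 shift [-2.741  1.397  0.059] F [ 0.8 -1.   0.1]
```

>>> servo_tool(deltas=[[[-0.171,0.087,0],[0,0,0],0.1],[[-0.171,0.087,0],[0,0,0],0.1],[[-0.171,0.087,0],[0,0,0],0.1],[[-0.171,0.087,0],[0,0,0],0.1],[[-0.171,0.087,0],[0,0,0],0.1],[[-0.171,0.087,0],[0,0,0],0.1],[[-0.171,0.087,0],[0,0,0],0.1],[[-0.171,0.087,0],[0,0,0],0.1]])

```text
time_s: 4.55
eef_pos: [533.4, 72.3, 141.8]
ee_rot: [0.0, 0.748, 0.664, 0.0]
force: [-0.8, -0.4, 0.0]
grip_width: 0.199
grip_force: 31.1
```

>>> servo_tool(deltas=[[[-0.171,0.087,0],[0,0,0],0.1],[[-0.171,0.087,0],[0,0,0],0.1],[[-0.171,0.087,0],[0,0,0],0.1],[[-0.171,0.087,0],[0,0,0],0.1],[[-0.171,0.087,0],[0,0,0],0.1],[[-0.171,0.087,0],[0,0,0],0.1],[[-0.171,0.087,0],[0,0,0],0.1],[[-0.171,0.087,0],[0,0,0],0.1]])

```text
time_s: 5.35
eef_pos: [638.5, -216.1, 141.6]
ee_rot: [-0.0, 0.748, 0.664, -0.0]
force: [-0.2, 0.1, -1.0]
grip_width: 0.197
grip_force: 31.1
```

>>> servo_tool(deltas=[[[0,0,0],[0,0,0],0.1],[[0,0,0],[0,0,0],0.1],[[0,0,0],[0,0,0],0.1]])

```text
time_s: 5.65
eef_pos: [638.0, -213.6, 141.7]
ee_rot: [-0.0, 0.748, 0.664, -0.0]
force: [0.2, 1.2, -0.7]
grip_width: 0.201
grip_force: 31.1
```

```bash
python3 - <<'E'
from h import *
shot("w2"); go(641,-215,130)
E
```

```text
at [ 638.1 -213.4  141.9] yaw -6.8 t 5.7 gw 0.196 gf 31 q6 -0.38 | turn z 0.000 shift [-0.006  0.015  0.059] F [-0.2  0.2 -0.1]
```

View pics/w2.png

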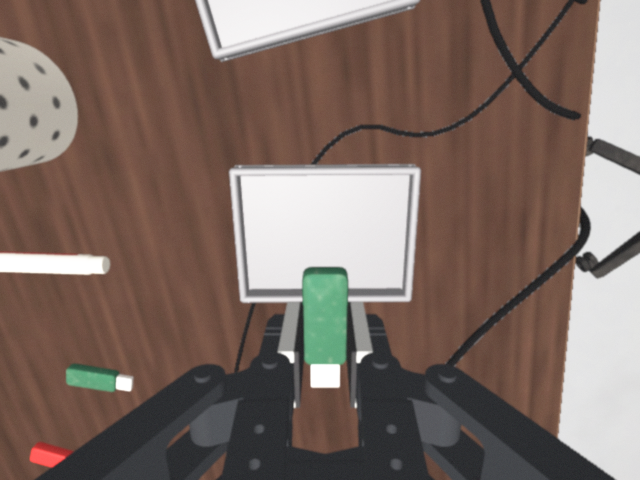

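The wrist view shows the short tray with outer rim corners at (231,167), (419,166), (412,301) and (240,302), and the stick held straight. Stick N is at (92,378).

```bash
python3 - <<'E'
from h import *
np.set_printoptions(precision=1,suppress=True)
c=camat("w2")
P=[onz(c,p,24) for p in [(231,167),(419,166),(412,301),(240,302)]]
P=np.array(P)[:,:2];print(P,P.mean(0),np.linalg.norm(np.roll(P,-1,0)-P,axis=1))
d=P[1]-P[0]+P[2]-P[3];a=np.arctan2(d[1],d[0]);print(np.degrees(a))
u=np.array([np.cos(a),np.sin(a)]);m=P.mean(0)
S=cam("side");X,e=tri(c,(235,170),S,(210+478/3,145+374/3));print("rim z",X,e)
for k in(-27,27):print(k,m+k*u); t=m+k*u; go(*t,60,np.degrees(a))
im=cv2.imread("pics/w2.png"); im[:,280:370]=0; blob(im,c,(45,60,20),(90,255,255),9)
E
```

```text
[[ 582.5 -159.4]
 [ 706.4 -173.4]
 [ 697.3 -273.1]
 [ 569.6 -258.7]] [ 638.9 -216.2] [124.7 100.1 128.5 100.2]
-6.453660298569532
rim z [ 583.9 -161.8   21.8] 0.6844580767490822
-27 [ 612.1 -213.1]
at [ 638.1 -213.4  141.9] yaw -6.8 t 5.7 gw 0.196 gf 31 q6 -0.38 | turn z -0.004 shift [-0.  -0.1  0.4] F [-0.2  0.2 -0.1]
27 [ 665.8 -219.2]
at [ 638.1 -213.4  141.9] yaw -6.8 t 5.7 gw 0.196 gf 31 q6 -0.38 | turn z -0.004 shift [-0.   0.1  0.4] F [-0.2  0.2 -0.1]
px [ 92. 377.] world [ 426.1 -321.7] size [23.1 42.2] yaw 160.8
```

>>> servo_tool(deltas=[[[-0.014,-0.13,0],[0,0,0],0.1],[[0,0,0.12],[0,0,0],0.1],[[0,0,0.12],[0,0,0],0.1],[[0,0,0.12],[0,0,0],0.1],[[0,0,0.12],[0,0,0],0.1],[[0,0,0.12],[0,0,0],0.1],[[0,0,0.03],[0,0,0],0.1],[[0,0,0],[0,0,0],0.1]])

```text
time_s: 6.5
eef_pos: [611.9, -213.4, 15.6]
ee_rot: [-0.0, 0.748, 0.663, -0.0]
force: [-0.4, -0.7, -0.3]
grip_width: 0.197
grip_force: 31.1
```

```bash
python3 - <<'E'
from h import *
go(612,-213,12.5)
E
```

```text
at [ 611.9 -213.4   15.6] yaw -6.9 t 6.5 gw 0.197 gf 31 q6 -0.40 | turn z 0.000 shift [0.002 0.    0.015] F [-0.4 -0.7 -0.3]
```

>>> servo_tool(deltas=[[[0,0,0.014],[0,0,0],0.1],[[0,0,0],[0,0,0],0.1],[[0,0,0],[0,0,0],0.3],[[0,0,0],[0,0,0],0.3],[[0,0,-0.06],[0,0,0],0.3],[[0,0,-0.12],[0,0,0],0.3],[[0,0,-0.12],[0,0,-0.09],0.4],[[0,0,-0.12],[0,0,-0.09],0.4]])

```text
time_s: 7.3
eef_pos: [612.1, -214.3, 99.0]
ee_rot: [0.0, 0.646, 0.764, 0.0]
force: [0.3, 0.1, -0.2]
grip_width: 0.403
grip_force: 0.0
```

>>> servo_tool(deltas=[[[0,0,0],[0,0,-0.09],0.4],[[0,0,0],[0,0,-0.09],0.4],[[0,0,0],[0,0,-0.09],0.4],[[0,0,0],[0,0,-0.09],0.4],[[0,0,0],[0,0,-0.09],0.4],[[0,0,0],[0,0,-0.09],0.4],[[0,0,0],[0,0,-0.09],0.4],[[0,0,0],[0,0,-0.053],0.4]])

```text
time_s: 8.1
eef_pos: [612.2, -214.3, 98.1]
ee_rot: [0.001, 0.165, 0.986, -0.0]
force: [0.0, -0.5, 0.7]
grip_width: 0.404
grip_force: 0.0
```

>>> servo_tool(deltas=[[[0,0,0],[0,0,0],0.4],[[0,0,0],[0,0,0],0.4]])

```text
time_s: 8.3
eef_pos: [612.2, -214.3, 97.6]
ee_rot: [0.0, 0.169, 0.986, -0.0]
force: [-0.3, 0.3, 0.2]
grip_width: 0.401
grip_force: 0.0
```

```bash
python3 - <<'E'
from h import *
go(432,-323,100,71)
E
```

```text
at [ 612.2 -214.3   97.6] yaw 70.6 t 8.3 gw 0.401 gf 0 q6 -1.75 | turn z -0.004 shift [ 0.675 -0.807 -0.012] F [-0.3  0.3  0.2]
```

>>> servo_tool(deltas=[[[0.113,-0.135,0],[0,0,0],0.4],[[0.113,-0.135,0],[0,0,0],0.4],[[0.113,-0.135,0],[0,0,0],0.4],[[0.113,-0.135,0],[0,0,0],0.4],[[0.112,-0.134,0],[0,0,0],0.4],[[0.112,-0.134,0],[0,0,0],0.4],[[0,0,0],[0,0,0],0.4],[[0,0,0],[0,0,0],0.4]])

```text
time_s: 9.1
eef_pos: [431.0, -322.5, 97.4]
ee_rot: [0.0, 0.169, 0.986, -0.0]
force: [0.5, 0.8, 0.3]
grip_width: 0.399
grip_force: 0.0
```

```bash
cat >> h.py <<'E'
def stick(n):
    im,c=shot(n); blob(im,c,(45,60,20),(90,255,255),9)
E
python3 - <<'E'
from h import *
stick("w3"); go(432,-323,2)
E
```

```text
px [316. 235.] world [ 422.5 -323.9] size [17.5 41.7] yaw 162.1
px [566. 419.] world [ 620.1 -195.4] size [34.7 20.5] yaw 26.1
at [ 431.5 -322.1   97.3] yaw 70.7 t 9.2 gw 0.401 gf 0 q6 -2.09 | turn z 0.000 shift [-0.004 -0.003  0.476] F [0.1 0.2 0.3]
```

>>> servo_tool(deltas=[[[0.017,-0.021,0],[0,0,-0.016],0.4],[[0,0,0.12],[0,0,0],0.4],[[0,0,0.12],[0,0,0],0.4],[[0,0,0.12],[0,0,0],0.4],[[0,0,0.07],[0,0,0],0.4],[[0,0,0.048],[0,0,0],0.4],[[0,0,0],[0,0,0],0.4],[[0,0,0],[0,0,0],0.1]])

```text
time_s: 9.95
eef_pos: [427.0, -325.2, 2.0]
ee_rot: [0.0, 0.155, 0.988, -0.0]
force: [0.4, -0.8, 0.6]
grip_width: 0.242
grip_force: 0.2
```

>>> servo_tool(deltas=[[[0,0,0],[0,0,0],0.1],[[0,0,0],[0,0,0],0.1],[[0,0,0],[0,0,0],0.1]])

```text
time_s: 10.25
eef_pos: [427.0, -325.4, 2.2]
ee_rot: [0.001, 0.155, 0.988, -0.001]
force: [1.0, 0.4, 6.6]
grip_width: 0.198
grip_force: 32.0
```

>>> servo_tool(deltas=[[[0,0,-0.1],[0,0,0],0.1],[[0,0,-0.1],[0,0,0.09],0.1],[[0,0,-0.1],[0,0,0.09],0.1],[[0,0,-0.1],[0,0,0.09],0.1],[[0,0,-0.1],[0,0,0.09],0.1],[[0,0,0],[0,0,0.09],0.1],[[0,0,0],[0,0,0.09],0.1],[[0,0,0],[0,0,0.09],0.1]])

```text
time_s: 11.05
eef_pos: [426.4, -325.0, 101.5]
ee_rot: [0.0, 0.608, 0.794, -0.0]
force: [-0.3, 0.3, -1.0]
grip_width: 0.195
grip_force: 31.3
```

>>> servo_tool(deltas=[[[0,0,0],[0,0,0.09],0.1],[[0,0,0],[0,0,0.09],0.1],[[0,0,0],[0,0,0.064],0.1],[[0,0,0],[0,0,0],0.1],[[0,0,0],[0,0,0],0.1]])

```text
time_s: 11.55
eef_pos: [426.4, -325.0, 101.3]
ee_rot: [-0.0, 0.745, 0.667, -0.0]
force: [0.3, 0.6, -0.5]
grip_width: 0.195
grip_force: 31.3
```

```bash
python3 - <<'E'
from h import *
go(665.8,-219,100,-6.5)
E
```

```text
at [ 426.4 -325.   101.3] yaw -6.3 t 11.6 gw 0.195 gf 31 q6 -0.76 | turn z 0.002 shift [0.662 1.129 0.007] F [ 0.3  0.6 -0.5]
```

>>> servo_tool(deltas=[[[0.095,0.161,0],[0,0,0],0.1],[[0.095,0.161,0],[0,0,0],0.1],[[0.095,0.161,0],[0,0,0],0.1],[[0.095,0.161,0],[0,0,0],0.1],[[0.095,0.161,0],[0,0,0],0.1],[[0.095,0.161,0],[0,0,0],0.1],[[0.092,0.163,0],[0,0,0],0.1],[[0,0,0],[0,0,0],0.1]])

```text
time_s: 12.35
eef_pos: [668.4, -216.3, 100.4]
ee_rot: [0.0, 0.744, 0.668, 0.0]
force: [-0.7, -0.3, -0.8]
grip_width: 0.199
grip_force: 31.3
```

>>> servo_tool(deltas=[[[0,0,0.12],[0,0,0],0.1],[[0,0,0.12],[0,0,0],0.1],[[0,0,0.12],[0,0,0],0.1],[[0,0,0.04],[0,0,0],0.1],[[0,0,0],[0,0,0],0.1],[[0,0,0],[0,0,0],0.1]])

```text
time_s: 12.95
eef_pos: [666.2, -219.4, 22.7]
ee_rot: [0.001, 0.746, 0.666, 0.0]
force: [0.1, 0.1, 0.7]
grip_width: 0.2
grip_force: 31.3
```

```bash
python3 - <<'E'
from h import *
go(665.8,-219,12.5,-6.5)
E
```

```text
at [ 666.2 -219.4   22.7] yaw -6.5 t 12.9 gw 0.200 gf 31 q6 -0.37 | turn z 0.000 shift [ 0.002 -0.002  0.051] F [0.1 0.1 0.7]
```

>>> servo_tool(deltas=[[[0,0,0.05],[0,0,0],0.1],[[0,0,0],[0,0,0],0.1],[[0,0,0],[0,0,0],0.3],[[0,0,0],[0,0,0],0.3],[[0,0,-0.06],[0,0,0],0.3],[[0,0,-0.12],[0,0,0],0.3],[[0,0,-0.12],[0,0,-0.09],0.4],[[0,0,-0.16],[0,0,-0.09],0.4]])

```text
time_s: 13.75
eef_pos: [665.3, -218.7, 104.2]
ee_rot: [-0.001, 0.643, 0.766, -0.0]
force: [0.4, -0.1, 0.7]
grip_width: 0.397
grip_force: 0.0
```

>>> servo_tool(deltas=[[[0,0,0],[0,0,-0.09],0.4],[[0,0,0],[0,0,-0.09],0.4],[[0,0,0],[0,0,-0.09],0.4],[[0,0,0],[0,0,-0.09],0.4],[[0,0,0],[0,0,-0.09],0.4],[[0,0,0],[0,0,-0.09],0.4],[[0,0,0],[0,0,-0.09],0.4],[[0,0,0],[0,0,-0.09],0.4]])

```text
time_s: 14.55
eef_pos: [665.9, -219.0, 104.3]
ee_rot: [0.0, 0.132, 0.991, -0.0]
force: [-0.6, -1.1, -0.3]
grip_width: 0.397
grip_force: 0.0
```

>>> servo_tool(deltas=[[[0,0,0],[0,0,-0.067],0.4],[[0,0,0],[0,0,0],0.4],[[0,0,0],[0,0,0],0.4]])

```text
time_s: 14.85
eef_pos: [665.9, -218.9, 103.9]
ee_rot: [0.0, 0.084, 0.996, -0.0]
force: [-0.3, 0.8, -0.0]
grip_width: 0.403
grip_force: 0.0
```

```bash
python3 - <<'E'
from h import *
stick("w4");go(405,-213,100,80.7)
E
```

```text
px [324. 161.] world [ 614.6 -209.4] size [42.2 17.9] yaw 83.0
px [330. 248.] world [ 670.  -214.6] size [42.2 19.1] yaw 83.8
at [ 665.8 -218.9  103.7] yaw 80.4 t 14.9 gw 0.397 gf 0 q6 -1.89 | turn z -0.003 shift [ 1.292 -0.181  0.018] F [ 0.3  0.5 -0.5]
```

>>> servo_tool(deltas=[[[0.185,-0.026,0],[0,0,0],0.4],[[0.185,-0.026,0],[0,0,0],0.4],[[0.185,-0.026,0],[0,0,0],0.4],[[0.185,-0.026,0],[0,0,0],0.4],[[0.185,-0.026,0],[0,0,0],0.4],[[0.185,-0.026,0],[0,0,0],0.4],[[0.182,-0.025,0.018],[0,0,0],0.4],[[0,0,0],[0,0,0],0.4]])

```text
time_s: 15.7
eef_pos: [401.8, -211.3, 99.5]
ee_rot: [-0.001, 0.084, 0.996, 0.001]
force: [0.1, -0.4, -0.0]
grip_width: 0.401
grip_force: 0.0
```

>>> servo_tool(deltas=[[[0,0,0],[0,0,0],0.4]])

```text
time_s: 15.8
eef_pos: [405.1, -212.6, 100.3]
ee_rot: [0.001, 0.084, 0.997, -0.0]
force: [0.2, -0.7, 0.6]
grip_width: 0.399
grip_force: 0.0
```

```bash
python3 - <<'E'
from h import *
im,c=shot("w5");go(405,-213,2)
print("white");blob(im,c,(0,0,170),(180,70,255),8); print("red");blob(im,c,(0,140,80),(8,255,255),8)
E
```

```text
at [ 405.7 -212.7  100.3] yaw 80.5 t 15.8 gw 0.399 gf 0 q6 -2.14 | turn z 0.000 shift [ 0.004 -0.002  0.491] F [ 1.  -0.5 -0.2]
white
px [550. 291.] world [480.  -65.9] size [184.5 117.4] yaw 23.4
px [323. 270.] world [ 427.6 -216.2] size [15.6 92.2] yaw 171.2
px [618. 453.] world [622.9 -17.5] size [52. 43.] yaw 5.3
red
px [44. 40.] world [ 262.4 -344.8] size [33.6 82.9] yaw 107.2
px [322. 170.] world [ 358.2 -204.9] size [16.7 47.2] yaw 170.5
px [ 13. 225.] world [ 361.6 -402.3] size [18.5 43.8] yaw 155.1
```

View pics/w5.png

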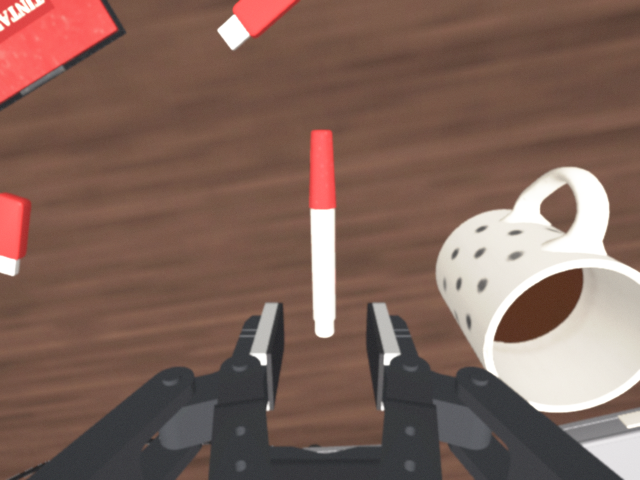

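The marker (white and red) is at px (322,130)–(324,335), centred at about (404.5,-212.5) with yaw 171°. The mug at (550,290) is clear. Grasping it.

>>> servo_tool(deltas=[[[0.003,-0.001,0.12],[0,0,-0.005],0.4],[[0,0,0.12],[0,0,0],0.4],[[0,0,0.12],[0,0,0],0.4],[[0,0,0.08],[0,0,0],0.4],[[0,0,0.046],[0,0,0],0.4],[[0,0,0],[0,0,0],0.4],[[0,0,0],[0,0,0],0.1],[[0,0,0],[0,0,0],0.1]], squeeze=40)

```text
time_s: 16.65
eef_pos: [405.0, -212.7, 3.4]
ee_rot: [0.001, 0.079, 0.997, -0.001]
force: [-0.0, -0.1, -0.7]
grip_width: 0.16
grip_force: 39.0
```

>>> servo_tool(deltas=[[[0,0,0],[0,0,0],0.1],[[0,0,0],[0,0,0],0.1],[[0,0,-0.1],[0,0,0],0.1],[[0,0,-0.2],[0,0,0],0.1],[[0,0,-0.2],[0,0,0],0.1],[[0,0,-0.15],[0,0,0],0.1],[[0,0,0],[0,0,0],0.1],[[0,0,0],[0,0,0],0.1]])

```text
time_s: 17.45
eef_pos: [404.3, -212.3, 132.6]
ee_rot: [0.0, 0.079, 0.997, -0.0]
force: [-1.2, 0.3, -0.8]
grip_width: 0.162
grip_force: 39.2
```

```bash
python3 - <<'E'
from h import *
go(641,12,133,8)
c=camat("w2"); 
E
```

```text
at [ 404.3 -212.3  132.6] yaw 81.0 t 17.4 gw 0.162 gf 39 q6 -2.15 | turn z 0.811 shift [ 0.946  1.328 -0.003] F [-1.2  0.3 -0.8]
```

>>> servo_tool(deltas=[[[0,0,0],[0,0,0.09],0.1],[[0,0,0],[0,0,0.09],0.1],[[0,0,0],[0,0,0.09],0.1],[[0,0,0],[0,0,0.09],0.1],[[0,0,0],[0,0,0.09],0.1],[[0,0,0],[0,0,0.09],0.1],[[0,0,0],[0,0,0.09],0.1],[[0,0,0],[0,0,0.09],0.1]])

```text
time_s: 18.25
eef_pos: [403.7, -211.8, 131.0]
ee_rot: [-0.001, 0.603, 0.798, 0.0]
force: [0.5, -0.7, -0.1]
grip_width: 0.164
grip_force: 39.2
```

>>> servo_tool(deltas=[[[0,0,0],[0,0,0.091],0.1],[[0.158,0.221,0],[0,0,0],0.1],[[0.158,0.221,0],[0,0,0],0.1],[[0.158,0.221,0],[0,0,0],0.1],[[0.158,0.221,0],[0,0,0],0.1],[[0.158,0.221,0],[0,0,0],0.1],[[0.158,0.221,0],[0,0,0],0.1],[[0,0,0],[0,0,0],0.1]])

```text
time_s: 19.05
eef_pos: [623.4, -1.4, 129.8]
ee_rot: [-0.001, 0.654, 0.756, -0.0]
force: [-0.3, -0.2, -1.7]
grip_width: 0.162
grip_force: 39.3
```

>>> servo_tool(deltas=[[[0,0,0],[0,0,0],0.1],[[0,0,0],[0,0,0],0.1]])

```text
time_s: 19.25
eef_pos: [620.8, -6.3, 131.5]
ee_rot: [-0.001, 0.656, 0.754, -0.001]
force: [0.2, -1.0, 0.8]
grip_width: 0.157
grip_force: 39.3
```

```bash
python3 - <<'E'
from h import *
shot("w6");go(641,12,133,8)
E
```

```text
at [620.9  -6.6 132. ] yaw 7.9 t 19.3 gw 0.160 gf 39 q6 -0.34 | turn z -0.001 shift [ 0.078  0.113 -0.005] F [-0.7 -0.4 -0.2]
```

View pics/w6.png

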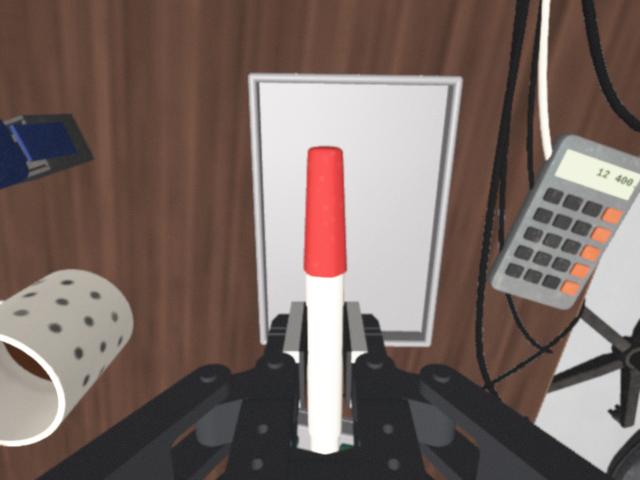

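The wrist view shows the long tray rim corners at (250,75), (461,78), (432,346) and (263,345), with the marker held straight.

```bash
python3 - <<'E'
from h import *
np.set_printoptions(precision=1,suppress=True)
c=camat("w6")
P=np.array([onz(c,p,24) for p in [(250,75),(461,78),(432,346),(263,345)]])[:,:2]
print(P,P.mean(0),np.linalg.norm(np.roll(P,-1,0)-P,axis=1))
d=P[0]-P[3]+P[1]-P[2];a=np.arctan2(-d[0],d[1]);print(np.degrees(a))
u=np.array([np.cos(a),np.sin(a)]);m=P.mean(0)
print(tri(c,(250,75),cam("side"),(210+417/3,145+190/3)))
for k in(-27,27):t=m+k*u; print(k,t); go(*t,16,np.degrees(a))
E
```

```text
[[563.4  89.4]
 [687.5 105.2]
 [712.9 -78.8]
 [587.4 -95.6]] [637.8   5.1] [125.1 185.7 126.6 186.5]
7.6264965581219855
(array([564.5,  89. ,  20.9]), np.float64(3.5738792591981468))
-27 [611.    1.5]
at [620.9  -6.6 132. ] yaw 7.9 t 19.3 gw 0.160 gf 39 q6 -0.34 | turn z 0.003 shift [ 0.  -0.   0.6] F [-0.7 -0.4 -0.2]
27 [664.5   8.6]
at [620.9  -6.6 132. ] yaw 7.9 t 19.3 gw 0.160 gf 39 q6 -0.34 | turn z 0.003 shift [0.  0.2 0.6] F [-0.7 -0.4 -0.2]
```

>>> servo_tool(deltas=[[[0.024,0.113,0],[0,0,0.003],0.1],[[0.023,0.113,0],[0,0,0],0.1],[[0,0,0.12],[0,0,0],0.1],[[0,0,0.12],[0,0,0],0.1],[[0,0,0.12],[0,0,0],0.1],[[0,0,0.12],[0,0,0],0.1],[[0,0,0.08],[0,0,0],0.1],[[0,0,0],[0,0,0],0.1]])

```text
time_s: 20.1
eef_pos: [663.7, 9.3, 18.4]
ee_rot: [-0.002, 0.658, 0.753, -0.001]
force: [0.2, 0.5, -0.4]
grip_width: 0.162
grip_force: 39.4
```

>>> servo_tool(deltas=[[[0,0,0],[0,0,0],0.1],[[0,0,0],[0,0,0],0.1]])

```text
time_s: 20.3
eef_pos: [665.9, 9.6, 22.1]
ee_rot: [0.001, 0.658, 0.753, 0.001]
force: [0.1, 1.0, -0.6]
grip_width: 0.161
grip_force: 39.4
```

```bash
python3 - <<'E'
from h import *
go(664.5,8.6,14)
E
```

```text
at [665.9   9.6  22.1] yaw 7.7 t 20.3 gw 0.161 gf 39 q6 -0.30 | turn z 0.000 shift [-0.004 -0.008  0.04 ] F [ 0.1  1.  -0.6]
```

>>> servo_tool(deltas=[[[0,0,0.03],[0,0,0],0.1],[[0,0,0.008],[0,0,0],0.1],[[0,0,0],[0,0,0],0.1]])

```text
time_s: 20.6
eef_pos: [665.3, 10.0, 13.4]
ee_rot: [0.0, 0.658, 0.753, 0.0]
force: [-1.4, -0.4, 2.5]
grip_width: 0.168
grip_force: 39.8
```

>>> servo_tool(deltas=[[[0,0,0],[0,0,0],0.2],[[0,0,0],[0,0,0],0.27],[[0,0,0],[0,0,0],0.27],[[0,0,-0.06],[0,0,0],0.27],[[0,0,-0.12],[0,0,0],0.27],[[0,0,-0.16],[0,0,-0.08],0.4],[[0,0,-0.16],[0,0,-0.09],0.4],[[0,0,0],[0,0,-0.09],0.4]])

```text
time_s: 21.4
eef_pos: [667.4, 9.7, 119.1]
ee_rot: [0.004, 0.489, 0.872, 0.002]
force: [0.0, -1.2, -0.7]
grip_width: 0.403
grip_force: 0.0
```

>>> servo_tool(deltas=[[[0,0,0],[0,0,-0.09],0.4],[[0,0,0],[0,0,-0.09],0.4],[[0,0,0],[0,0,-0.09],0.4],[[0,0,0],[0,0,-0.09],0.4],[[0,0,0],[0,0,-0.09],0.4],[[0,0,0],[0,0,-0.09],0.4],[[0,0,0],[0,0,-0.09],0.4],[[0,0,0],[0,0,0],0.4]])

```text
time_s: 22.2
eef_pos: [665.3, 9.9, 113.8]
ee_rot: [0.0, 0.018, 1.0, -0.0]
force: [0.5, 0.8, 0.9]
grip_width: 0.401
grip_force: 0.0
```

>>> servo_tool(deltas=[[[0,0,0],[0,0,0],0.4]])

```text
time_s: 22.3
eef_pos: [665.3, 10.0, 113.5]
ee_rot: [0.0, 0.021, 1.0, -0.0]
force: [-0.2, 0.6, 0.3]
grip_width: 0.401
grip_force: 0.0
```

```bash
python3 - <<'E'
from h import *
go(431,139,115,88)
E
```

```text
at [665.3  10.  113.5] yaw 87.6 t 22.3 gw 0.401 gf 0 q6 -1.69 | turn z -0.004 shift [ 1.193  0.604 -0.008] F [-0.2  0.6  0.3]
```

>>> servo_tool(deltas=[[[0.199,0.101,0],[0,0,0],0.4],[[0.199,0.101,0],[0,0,0],0.4],[[0.199,0.101,0],[0,0,0],0.4],[[0.199,0.101,0],[0,0,0],0.4],[[0.199,0.101,0],[0,0,0],0.4],[[0.198,0.1,0],[0,0,0],0.4],[[0,0,0],[0,0,0],0.4],[[0,0,0],[0,0,0],0.4]])

```text
time_s: 23.1
eef_pos: [431.5, 140.2, 113.6]
ee_rot: [0.001, 0.02, 1.0, 0.0]
force: [1.6, -0.7, 0.8]
grip_width: 0.397
grip_force: 0.0
```

```bash
python3 - <<'E'
from h import *
im,c=shot("w7");go(431,139,2)
print("white");blob(im,c,(0,0,170),(180,70,255),8); print("red");blob(im,c,(0,140,80),(8,255,255),8)
E
```

```text
at [432.2 139.8 113.5] yaw 87.7 t 23.1 gw 0.400 gf 0 q6 -1.48 | turn z 0.000 shift [ 0.007 -0.004  0.557] F [-0.1  0.1 -0.7]
white
px [506. 194.] world [410.1 259.8] size [108.1 107.1] yaw 87.8
px [ 79. 288.] world [464.8 -33.4] size [63.8 36.9] yaw 25.6
px [321. 261.] world [453.  138.4] size [15.5 92.1] yaw 179.1
red
px [319. 165.] world [383.  140.1] size [16.9 46.9] yaw 177.8
px [636. 374.] world [555.8 374.5] size [151.5   8. ] yaw 12.7
```

View pics/w7.png

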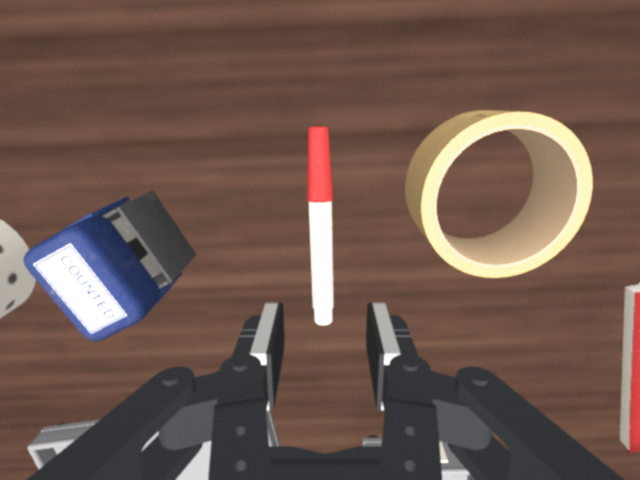

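Marker F is at px (318,128)–(323,325), centre (429.5,139) and yaw 178.5°. The stamp at (110,265) and the tape at (500,195) are clear of the fingers.

>>> servo_tool(deltas=[[[0.013,-0.004,0.15],[0,0,-0.009],0.4],[[0,0,0.15],[0,0,0],0.4],[[0,0,0.12],[0,0,0],0.4],[[0,0,0.08],[0,0,0],0.4],[[0,0,0.05],[0,0,0],0.4],[[0,0,0],[0,0,0],0.4],[[0,0,0],[0,0,0],0.1],[[0,0,0],[0,0,0],0.1]], squeeze=40)

```text
time_s: 23.95
eef_pos: [429.5, 139.2, 3.7]
ee_rot: [0.001, 0.012, 1.0, 0.0]
force: [-0.0, -0.4, 0.2]
grip_width: 0.162
grip_force: 39.0
```

>>> servo_tool(deltas=[[[0,0,0],[0,0,0],0.1],[[0,0,0],[0,0,0],0.1],[[0,0,-0.1],[0,0,0],0.1],[[0,0,-0.2],[0,0,0],0.1],[[0,0,-0.2],[0,0,0],0.1],[[0,0,-0.15],[0,0,0.09],0.1],[[0,0,0],[0,0,0.09],0.1],[[0,0,0],[0,0,0.09],0.1]])

```text
time_s: 24.75
eef_pos: [428.9, 139.3, 133.9]
ee_rot: [0.001, 0.225, 0.974, 0.0]
force: [0.1, -0.1, -1.0]
grip_width: 0.162
grip_force: 39.2
```

>>> servo_tool(deltas=[[[0,0,0],[0,0,0.09],0.1],[[0,0,0],[0,0,0.09],0.1],[[0,0,0],[0,0,0.09],0.1],[[0,0,0],[0,0,0.09],0.1],[[0,0,0],[0,0,0.09],0.1],[[0,0,0],[0,0,0.09],0.1],[[0,0,0],[0,0,0.09],0.1],[[0,0,0],[0,0,0],0.1]])

```text
time_s: 25.55
eef_pos: [428.6, 139.2, 133.0]
ee_rot: [-0.0, 0.659, 0.752, -0.0]
force: [-0.8, 0.1, 0.4]
grip_width: 0.16
grip_force: 39.2
```

>>> servo_tool(deltas=[[[0,0,0],[0,0,0],0.1]])

```text
time_s: 25.65
eef_pos: [428.6, 139.2, 132.9]
ee_rot: [-0.0, 0.657, 0.754, 0.0]
force: [-1.1, 0.5, 0.7]
grip_width: 0.162
grip_force: 39.2
```

```bash
python3 - <<'E'
from h import *
go(611,1.5,100,7.6)
E
```

```text
at [428.6 139.2 132.9] yaw 7.9 t 25.6 gw 0.162 gf 39 q6 -0.08 | turn z 0.003 shift [-0.803  0.813  0.165] F [-1.1  0.5  0.7]
```

>>> servo_tool(deltas=[[[-0.134,0.136,0],[0,0,0],0.1],[[-0.134,0.136,0],[0,0,0],0.1],[[-0.134,0.136,0],[0,0,0],0.1],[[-0.134,0.135,0],[0,0,0],0.1],[[-0.134,0.135,0],[0,0,0],0.1],[[-0.133,0.135,0],[0,0,0],0.1],[[0,0,0],[0,0,0],0.1],[[0,0,0],[0,0,0],0.1]])

```text
time_s: 26.45
eef_pos: [611.0, 1.5, 132.2]
ee_rot: [-0.001, 0.658, 0.753, -0.0]
force: [-0.1, 0.1, -0.5]
grip_width: 0.163
grip_force: 39.2
```

```bash
python3 - <<'E'
from h import *
im,c=shot("w8"); go(611,1.5,20,7.6)
print("red");blob(im,c,(0,140,80),(8,255,255),18)
E
```

```text
at [610.6   2.1 132.6] yaw 7.8 t 26.5 gw 0.156 gf 39 q6 -0.32 | turn z 0.002 shift [-0.003  0.002  0.563] F [ 0.   0.2 -0.7]
red
px [325. 213.] world [610.1  15.6] size [28.7 90.3] yaw 97.8
px [410. 164.] world [659.2  57.8] size [15.5 46.3] yaw 100.4
```

View pics/w8.png

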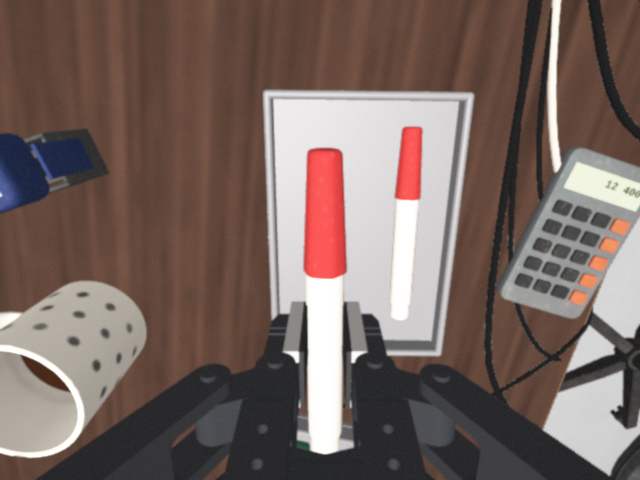

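The placed marker lies well at (405,225). Placing the second one.

>>> servo_tool(deltas=[[[-0.002,0.002,0.13],[0,0,0],0.1],[[0,0,0.13],[0,0,0],0.1],[[0,0,0.13],[0,0,0],0.1],[[0,0,0.13],[0,0,0],0.1],[[0,0,0.04],[0,0,0],0.1],[[0,0,0],[0,0,0],0.1],[[0,0,0.033],[0,0,0],0.1],[[0,0,0],[0,0,0],0.1]])

```text
time_s: 27.3
eef_pos: [611.8, 1.4, 14.8]
ee_rot: [0.0, 0.658, 0.753, 0.0]
force: [-0.2, 0.3, -0.3]
grip_width: 0.157
grip_force: 39.2
```

```bash
python3 - <<'E'
from h import *
go(611,1.5,13.7,7.6)
c=camat("w7")
for p in [(27,258),(75,237),(128,315),(97,338),(80,287),(103,200),(165,293)]:print(onz(c,p,88).round(0))
E
```

```text
at [611.8   1.4  14.8] yaw 7.7 t 27.3 gw 0.157 gf 39 q6 -0.32 | turn z 0.001 shift [ 0.001 -0.004  0.005] F [-0.2  0.3 -0.3]
[407.   4.  88.]
[398.  29.  88.]
[439.  44.  88.]
[451.  26.  88.]
[423.  25.  88.]
[382.  45.  88.]
[428.  65.  88.]
```

>>> servo_tool(deltas=[[[0,0,0.005],[0,0,0],0.1],[[0,0,0],[0,0,0],0.2],[[0,0,0],[0,0,0],0.27],[[0,0,0],[0,0,0],0.27],[[0,0,-0.06],[0,0,0],0.27],[[0,0,-0.12],[0,0,0],0.27],[[0,0,-0.2],[0,0,0.09],0.7],[[0,0,-0.2],[0,0,0.09],0.7]])

```text
time_s: 28.1
eef_pos: [611.4, 1.3, 131.4]
ee_rot: [-0.0, 0.76, 0.65, -0.0]
force: [-0.2, -0.3, 0.4]
grip_width: 0.6
grip_force: 0.0
```

>>> servo_tool(deltas=[[[0,0,-0.2],[0,0,0.09],0.7],[[0,0,-0.09],[0,0,0.09],0.7],[[0,0,0],[0,0,0.09],0.7],[[0,0,0],[0,0,0.09],0.7],[[0,0,0],[0,0,0.09],0.7],[[0,0,0],[0,0,0.09],0.7],[[0,0,0],[0,0,0.03],0.7],[[0,0,0],[0,0,0],0.7]])

```text
time_s: 28.9
eef_pos: [611.7, 1.3, 188.2]
ee_rot: [0.0, 0.966, 0.26, 0.0]
force: [-0.9, -0.5, 0.4]
grip_width: 0.702
grip_force: 0.0
```

>>> servo_tool(deltas=[[[0,0,0],[0,0,0],0.7]])

```text
time_s: 29.0
eef_pos: [611.7, 1.4, 187.9]
ee_rot: [0.0, 0.965, 0.261, 0.0]
force: [0.5, -0.4, 0.3]
grip_width: 0.7
grip_force: 0.0
```

```bash
python3 - <<'E'
from h import *
go(424,27,188)
E
```

```text
at [611.7   1.4 187.9] yaw -59.8 t 29.0 gw 0.700 gf 0 q6 0.85 | turn z 0.000 shift [-0.746 -0.583 -0.001] F [ 0.5 -0.4  0.3]
```

>>> servo_tool(deltas=[[[-0.149,-0.117,0],[0,0,0],0.7],[[-0.149,-0.117,0],[0,0,0],0.7],[[-0.149,-0.117,0],[0,0,0],0.7],[[-0.149,-0.117,0],[0,0,0],0.7],[[-0.15,-0.115,0],[0,0,0],0.7],[[0,0,0],[0,0,0],0.7],[[0,0,0],[0,0,0],0.7],[[0,0,0],[0,0,0],0.7]])

```text
time_s: 29.8
eef_pos: [425.0, 27.0, 187.7]
ee_rot: [0.0, 0.966, 0.26, 0.001]
force: [-0.3, 0.9, -1.1]
grip_width: 0.7
grip_force: 0.0
```

```bash
python3 - <<'E'
from h import *
im,c=shot("w9"); go(424,27,188)
print("blue");blob(im,c,(105,90,20),(130,255,255),88)
E
```

```text
at [424.9  27.  187.5] yaw -59.8 t 29.9 gw 0.698 gf 0 q6 0.83 | turn z 0.000 shift [-0.004 -0.002 -0.003] F [-0.1 -0.7  0.3]
blue
px [329. 232.] world [432.8  28.6] size [66.8 35.6] yaw 25.5
```

View pics/w9.png

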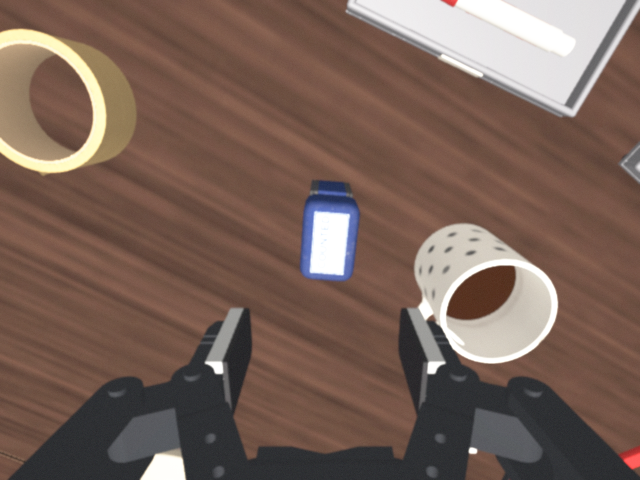

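The stamp head's top face is at px (306,196), (358,196), (352,280), (302,279). The mug at (480,290) leaves room if the opening is kept to about 0.55.

```bash
python3 - <<'E'
from h import *
np.set_printoptions(precision=1,suppress=True)
c=camat("w9")
P=np.array([onz(c,p,88) for p in [(306,196),(358,196),(352,280),(302,279)]])[:,:2]
print(P,P.mean(0),np.linalg.norm(np.roll(P,-1,0)-P,axis=1))
d=P[0]-P[3]+P[1]-P[2];L=np.degrees(np.arctan2(d[1],d[0]));print("long yaw",L)
print("z",tri(c,(329,238),camat("w7"),(80,287)), tri(c,(306,196),cam("side"),(210+309/3,145+187/3)))
print("mug left",onz(c,(416,265),45),onz(c,(438,300),91)); m=P.mean(0)
np.set_printoptions(precision=3)
go(*m,57,L-90)
E
```

```text
[[446.3  53.7]
 [462.9  25.2]
 [411.3  -2. ]
 [394.8  27.9]] [428.8  26.2] [32.9 58.3 34.1 57.6]
long yaw 27.20424287050883
z (array([426.2,  23.5,  83.7]), np.float64(6.347428570811759)) (array([450.3,  49.9,  62.5]), np.float64(18.97492121479867))
mug left [432.5 -51.9  45. ] [429.2 -60.   91. ]
at [424.9  27.  187.5] yaw -59.8 t 29.9 gw 0.698 gf 0 q6 0.83 | turn z 0.033 shift [0.015 0.012 0.652] F [-0.1 -0.7  0.3]
```

>>> servo_tool(deltas=[[[0.015,0.012,0],[0,0,0.033],0.55],[[0,0,0],[0,0,0],0.55],[[0,0,0.15],[0,0,0],0.55],[[0,0,0.15],[0,0,0],0.55],[[0,0,0.15],[0,0,0],0.55],[[0,0,0.12],[0,0,0],0.55],[[0,0,0.1],[0,0,0],0.55],[[0,0,0],[0,0,0],0.55]], squeeze=60)

```text
time_s: 30.65
eef_pos: [426.8, 26.8, 51.3]
ee_rot: [-0.001, 0.972, 0.235, -0.002]
force: [0.2, -0.4, 0.6]
grip_width: 0.55
grip_force: 0.0
```

>>> servo_tool(deltas=[[[0,0,0],[0,0,0],0.3],[[0,0,0],[0,0,0],0.3],[[0,0,0],[0,0,0],0.3],[[0,0,0],[0,0,0],0.3]])

```text
time_s: 31.05
eef_pos: [428.2, 26.6, 53.9]
ee_rot: [0.0, 0.972, 0.235, 0.001]
force: [0.4, -0.1, -0.2]
grip_width: 0.416
grip_force: 59.5
```

```bash
python3 - <<'E'
from h import *
go(648,217,133,5)
E
```

```text
at [428.2  26.6  53.9] yaw -62.8 t 31.1 gw 0.416 gf 60 q6 0.88 | turn z -0.754 shift [ 0.853  1.178 -0.394] F [ 0.4 -0.1 -0.2]
```

>>> servo_tool(deltas=[[[0,0,-0.05],[0,0,0],0.3],[[0,0,-0.1],[0,0,0],0.3],[[0,0,-0.1],[0,0,0],0.3],[[0,0,-0.1],[0,0,0],0.3],[[0,0,-0.1],[0,0,-0.09],0.3],[[0,0,-0.07],[0,0,-0.09],0.3],[[0,0,0],[0,0,-0.09],0.3],[[0,0,0],[0,0,-0.09],0.3]])

```text
time_s: 31.85
eef_pos: [428.1, 26.6, 158.6]
ee_rot: [0.001, 0.866, 0.499, 0.001]
force: [-0.2, -0.9, -1.0]
grip_width: 0.413
grip_force: 59.7
```

>>> servo_tool(deltas=[[[0,0,0],[0,0,-0.09],0.3],[[0,0,0],[0,0,-0.09],0.3],[[0,0,0],[0,0,-0.09],0.3],[[0,0,0],[0,0,-0.09],0.3],[[0,0,0],[0,0,-0.034],0.3],[[0,0,0],[0,0,0],0.3],[[0,0,0],[0,0,0],0.3]])

```text
time_s: 32.55
eef_pos: [427.9, 26.6, 157.8]
ee_rot: [0.0, 0.676, 0.737, 0.0]
force: [-0.4, -0.6, -0.9]
grip_width: 0.412
grip_force: 59.7
```

```bash
python3 - <<'E'
from h import *
go(640,135,155,5)
E
```

```text
at [427.9  26.6 157.8] yaw 4.9 t 32.5 gw 0.412 gf 60 q6 -0.30 | turn z -0.001 shift [0.447 1.104 0.015] F [-0.4 -0.6 -0.9]
```

>>> servo_tool(deltas=[[[0.064,0.158,0],[0,0,0],0.3],[[0.064,0.158,0],[0,0,0],0.3],[[0.064,0.158,0],[0,0,0],0.3],[[0.064,0.158,0],[0,0,0],0.3],[[0.064,0.158,0],[0,0,0],0.3],[[0.064,0.157,0],[0,0,0],0.3],[[0.063,0.157,0],[0,0,0],0.3],[[0,0,0],[0,0,0],0.3]])

```text
time_s: 33.35
eef_pos: [641.9, 136.5, 156.3]
ee_rot: [-0.0, 0.675, 0.737, 0.0]
force: [0.0, -0.1, -0.5]
grip_width: 0.413
grip_force: 60.1
```

>>> servo_tool(deltas=[[[0,0,0],[0,0,0],0.3],[[0,0,0],[0,0,0],0.3]])

```text
time_s: 33.55
eef_pos: [639.4, 134.7, 157.4]
ee_rot: [-0.0, 0.676, 0.737, -0.0]
force: [0.1, 0.7, -0.5]
grip_width: 0.414
grip_force: 60.1
```

```bash
python3 - <<'E'
from h import *
im,c=shot("w10"); go(648,217,155)
E
```

```text
at [639.5 134.7 157.7] yaw 5.0 t 33.6 gw 0.415 gf 60 q6 -0.06 | turn z 0.000 shift [0.406 0.078 0.013] F [-0.3 -0.6 -1.1]
```

View pics/w10.png

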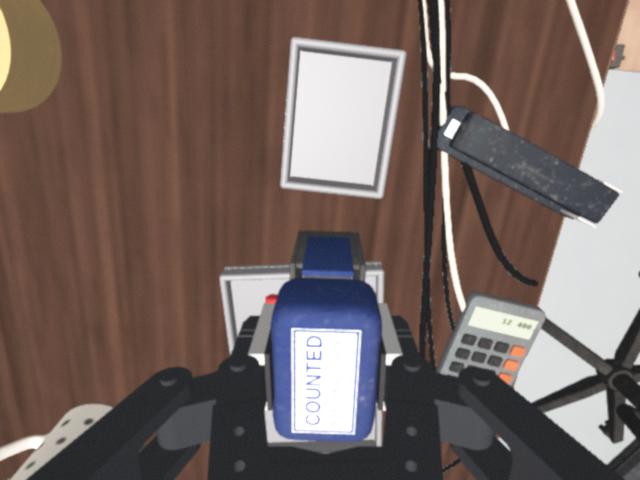

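The box rim corners are at (292,38), (405,51), (382,198) and (281,187). The stamp is held straight.

```bash
python3 - <<'E'
from h import *
np.set_printoptions(precision=1,suppress=True)
c=camat("w10")
P=np.array([onz(c,p,36) for p in [(292,38),(405,51),(382,198),(281,187)]])[:,:2]
print(P,P.mean(0),np.linalg.norm(np.roll(P,-1,0)-P,axis=1))
d=P[0]-P[3]+P[1]-P[2];a=np.degrees(np.arctan2(-d[0],d[1]));d=P[1]-P[0]+P[2]-P[3];print("yaw",a,np.degrees(np.arctan2(d[1],d[0])))
print(tri(c,(405,51),cam("side"),(210+513/3,145+76/3)))
np.set_printoptions(precision=3)
go(*P.mean(0),64,a)
E
```

```text
[[609.5 257. ]
 [679.1 256. ]
 [677.5 163.5]
 [607.6 165. ]] [643.4 210.4] [69.5 92.5 69.9 92. ]
yaw -1.1030652368071874 -1.06856988832477
(array([683.8, 255.4,  35.7]), np.float64(9.313396005925622))
at [639.5 134.7 157.7] yaw 5.0 t 33.6 gw 0.415 gf 60 q6 -0.06 | turn z 0.068 shift [0.379 0.013 0.468] F [-0.3 -0.6 -1.1]
```

>>> servo_tool(deltas=[[[0,0,0],[0,0,0.068],0.3],[[0.127,0.005,0],[0,0,0],0.3],[[0.126,0.004,0],[0,0,0],0.3],[[0.126,0.004,0],[0,0,0],0.3],[[0,0,0],[0,0,0],0.3],[[0,0,0.08],[0,0,0],0.3],[[0,0,0.08],[0,0,0],0.3],[[0,0,0],[0,0,0],0.3]])

```text
time_s: 34.4
eef_pos: [642.8, 209.7, 123.4]
ee_rot: [-0.001, 0.714, 0.7, -0.002]
force: [-0.1, 0.1, -2.1]
grip_width: 0.414
grip_force: 60.0
```

```bash
python3 - <<'E'
from h import *
go(643.4,210.4,64.3,-1.1)
E
```

```text
at [642.8 209.7 123.4] yaw -1.1 t 34.4 gw 0.414 gf 60 q6 0.16 | turn z -0.001 shift [0.004 0.004 0.296] F [-0.1  0.1 -2.1]
```

>>> servo_tool(deltas=[[[0.002,0.002,0.08],[0,0,0],0.3],[[0,0,0.08],[0,0,0],0.3],[[0,0,0.08],[0,0,0],0.3],[[0,0,0.04],[0,0,0],0.3],[[0,0,0],[0,0,0],0.3],[[0,0,0],[0,0,0],0.3]])

```text
time_s: 35.0
eef_pos: [644.9, 211.0, 70.5]
ee_rot: [0.0, 0.714, 0.7, 0.001]
force: [-0.3, 0.0, -0.7]
grip_width: 0.411
grip_force: 60.0
```

```bash
python3 - <<'E'
from h import *
go(643.4,210.4,64.3,-1.1)
E
```

```text
at [644.9 211.   70.5] yaw -1.1 t 35.0 gw 0.411 gf 60 q6 0.16 | turn z -0.000 shift [-0.003 -0.008  0.031] F [-0.3  0.  -0.7]
```

>>> servo_tool(deltas=[[[-0.003,-0.007,0.02],[0,0,0],0.3],[[0,0,0.01],[0,0,0],0.3],[[0,0,0],[0,0,0],0.3],[[0,0,0],[0,0,0],0.3]])

```text
time_s: 35.4
eef_pos: [643.2, 210.7, 63.7]
ee_rot: [0.0, 0.714, 0.7, 0.0]
force: [-0.8, -0.1, 2.1]
grip_width: 0.415
grip_force: 60.5
```

>>> servo_tool(deltas=[[[0,0,0],[0,0,0],0.5],[[0,0,0],[0,0,0],0.65],[[0,0,0],[0,0,0],0.65],[[0,0,-0.1],[0,0,0],0.65],[[0,0,-0.2],[0,0,0],0.65],[[0,0,-0.2],[0,0,0],0.65],[[-0.1,-0.2,-0.05],[0,0,0],0.65],[[-0.1,-0.2,-0.05],[0,0,0],0.65]])

```text
time_s: 36.2
eef_pos: [561.8, 171.8, 184.2]
ee_rot: [0.001, 0.714, 0.701, 0.001]
force: [-0.1, 0.1, -0.5]
grip_width: 0.651
grip_force: 0.0
```

>>> servo_tool(deltas=[[[-0.1,-0.2,0],[0,0,0],0.65],[[-0.1,-0.2,0],[0,0,0],0.65],[[-0.1,-0.2,0],[0,0,0],0.65],[[0,0,0],[0,0,0],0.65],[[0,0,0],[0,0,0],0.65]])

```text
time_s: 36.7
eef_pos: [441.3, 114.3, 183.9]
ee_rot: [0.001, 0.714, 0.7, 0.001]
force: [0.9, 0.9, 0.4]
grip_width: 0.65
grip_force: 0.0
```

```bash
python3 - <<'E'
from h import *
im,c=shot("s2","side"); a=im[145:345,210:470];cv2.imwrite("pics/s2c.png",cv2.resize(a,None,fx=3,fy=3,interpolation=2)); go(0,0,0)
E
```

```text
at [442.  114.5 183.9] yaw -1.1 t 36.8 gw 0.648 gf 0 q6 0.02 | turn z 0.000 shift [-0.615 -2.2    0.915] F [ 0.5 -0.1 -0.6]
```

View pics/s2c.png

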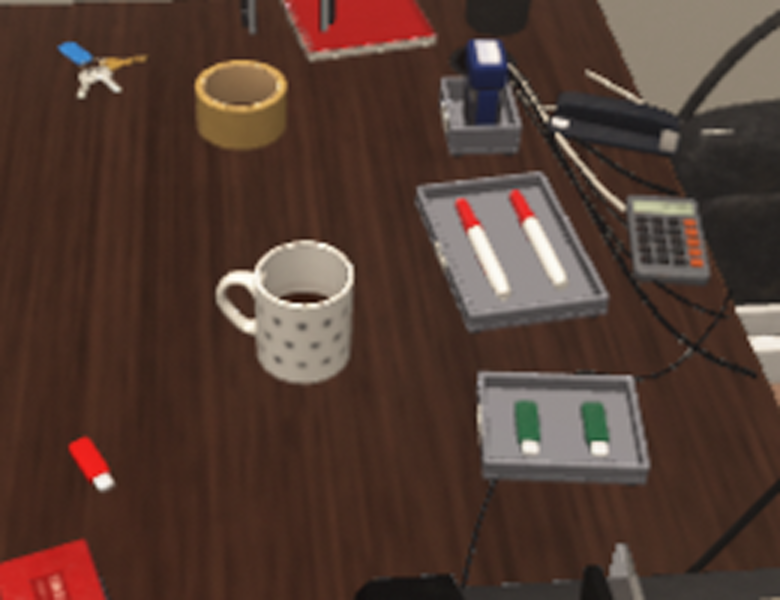

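The side view shows both markers flat in the long tray (485,245)/(538,238) and both sticks in the short tray (527,427)/(595,427). The stamp stands upright in the box (486,80), and the mug and tape haven't moved.

```bash
python3 -c "
from rig import ctrl; print(ctrl.finish_job())"
```

```text
the job is handed in; nothing more can be done
None
```

I sorted both markers, both memory sticks and the stamp into their trays and handed the job in at about 37 s. The last picture showed everything lying or standing properly, with the mug and tape roll unmoved. No verdict came back.

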